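# Line up the bean tins and hold the filler's gate open

## Robot

A 7-joint arm with a two-finger parallel gripper is mounted at the origin on the work surface. World frame = base frame: x ahead of the robot, y to its left, z up, the work surface at z = 0. Lengths are in m, angles in rad, forces in N, time in s.
With the tool pointing down it reaches from about 0.35 to 0.9 m from the base axis. Payload 8.1 kg.
Tool frame: the origin (TCP) lies on the centre line of the jaws, within the pads' length; the fingertips stand 19 mm ahead of it and the grasp point (between the pads) is the TCP; z points along the fingers, y is the direction in which the jaws open and shut (so a half turn about z gives the same grasp; the last joint's range is limited). The gripper opens to 92 mm and grips with 3 to 60 N. Pads are 19 mm wide; open, the fingers measure 130 mm over their backs; the gripper's body (75 mm by 190 mm) begins 47 mm behind the grasp point.
Start: joints at [-1.29, 0.434, 0.025, 1.573, -0.012, 1.134, -0.075], TCP at [0.234, 0.58, 0.246] pointing down, gripper open.
Joint ranges: [-2.62, 2.62], [-0.44, 2.09], [-1.27, 1.32], [0.08, 2.57], [-1.32, 4.46], [0.12, 2], [-2.74, 2.74]. Speed limits (rad/s): [2.22, 2.22, 3.01, 3.01, 3.14, 3.14, 3.14].

## Interface

Orientations are given as a rotation vector (axis times angle).
In Python, from cell import monitor, imaging, workorder, outline_of gives the robot as it stands.
- The arm moves only by the tool move_arm, never from a script. Its argument "series" is a list of rows, each a list of 6 numbers: the shift along the world's x, y, z in cm, then the turn, a rotation vector about the world's x, y, z in degrees. A call has 1 to 8 rows; each row shifts and turns the commanded pose from where the row before left it; what a row does not reach is not made up. A row lasts 1/10 s, in which the tool goes at most 50 mm and 8.59 degrees, less where a joint would pass 70% of its speed; a pose out of reach is approached as far as the arm can. A call with a gripper value outside its range is refused whole. "grip" is the opening, from 0 (shut) to 1 (fully open), set as the call begins (left out, the last holds). The fingers move at their own pace and stop on an object; "force" is the grip in N (left out, the last holds). Time passes only in rows, so rows that do not move let the fingers close. It gives the time, the measured TCP pose, the force and the opening at its end, in the units of the state.
- monitor.observe(): the state, without advancing time (a new reading comes with each control period).
- imaging.get_image(name): name is "scene" or "top" or "wrist"; returns a dict with "color" (400x640x3 uint8, red, green, blue), "fx", "fy", "cx", "cy" (pixels), "dist_coeffs" ([k1, k2, p1, p2, k3] as OpenCV has them; the pictures are not rectified), "rvec" (rotation vector, rad) and "tvec" (3), from world to camera coordinates, as OpenCV has them; the wrist camera has in their place "mount" (4x4, takes a point from camera to tool coordinates, whose origin is the TCP and whose axes are the flange's). Camera axes: x right, y down, z forward; pixel columns grow to the right and rows downward; lengths in m; the calibration is good to about 2 mm. A picture is of the moment at which its call begins: read the wrist's pose just before it. There is no depth.
- workorder.sign_off(): hands the job in, once; it reports no verdict.
Trained networks look in the newest picture that a camera, given by its name, has taken for a name from the list of things; names that differ only in an ending like _2 or _b are one class to them, and where a whole thing is asked for, a point or a joint stands for the part that bears it (a point fixed in the world has none). Each returns a list of dicts, best first, with "p" (0 to 1); they miss things now and then, are a little off and sometimes report something else, mostly with a low value. They report only what shows in the picture. A call takes as long as a camera call.
- outline_of(camera, thing): "mask" (400x640 bool, what is visible of it) and "rect" ([left, top, width, height] in pixels, round what is visible of it).
The state is a dict: "clock": time; "joints": joint angles; "dq": joint speeds; "joint_efforts": joint torques, N m; "position": TCP position; "ee_rot": TCP orientation; "force": force on the tool from outside, world axes, zero at the start; "ft_torque": the same for the moment, N m; "width": opening from 0.0 (shut) to 1.0 (fully open).
Only numpy, scipy, OpenCV 4.12 (cv2) and the standard library are available. Lean on these libraries where they do the work, as an engineer would, in place of code of your own. Each camera call takes 0.05 s, during which the arm holds its last target. There are 200 camera calls.

## Task

Stand the two empty tins from the table upright on the two free pads of the bean filler's shelf, centred on them, so that with the tin already there all three make a neat row in front of the spouts; leave that tin and everything else on the table where they are. Then pull the filler's sprung gate slide out by its upright grip until its pointer lines up with the brass mark, and keep it there: it springs back if let go, so finish while still holding it at the mark.

Things in the scene. Friction and masses are not known exactly. Their poses are not given: they have to be found in the camera images.
- tin_a: open-topped plain metal tin, 58 outer diameter, 80 high, wall 3, floor 4, about 110 g; origin at the centre of its underside, z up. Stands upright on the table, to the robot's left or right. Identical to tin_b; either may go on either free pad.
- tin_b: open-topped plain metal tin, 58 outer diameter, 80 high, wall 3, floor 4, about 110 g; origin at the centre of its underside, z up. Stands upright on the table. Identical to tin_a.
- tin_c: open-topped plain metal tin, 58 outer diameter, 80 high, wall 3, floor 4, about 110 g; origin at the centre of its underside, z up. Already on the shelf's end pad; it stays there.
- filler: fixed grey bean filler with clear hopper. Origin on the table under the shelf's middle line; -x faces the robot (yaw within 0.15 rad), y along the shelf. Shelf x -55..55, y -87..198, top 30 above the table. Body from x 90 back, 160 high (hopper 200). Three spout lips at x 52, 130 above the table, rising backwards. Gate guide: grey bar x -170..90, y -190..-120, 50 high.
- pad_end (a point): centre of the round dark pad (68 dia, flush with the shelf top, 30 above the table) farthest from the gate; filler frame (0, 150, 30). tin_c stands on it. Its axes are the filler's.
- pad_middle (a point): centre of the middle pad, filler frame (0, 55, 30); pads are 95 apart. Free at the start.
- pad_near (a point): centre of the pad nearest the gate, filler frame (0, -40, 30). Free at the start.
- gate: the gate slide with its upright black grip, a block 16 thick (x, the pulling direction) x 36 wide (y), from 7 to 60 above this origin. Origin at the middle of the grip's foot, 50 above the table, axes as the filler's; shut, at filler (-30, -155, 50). It slides along the filler's -x, up to 95 mm, its stop beyond the mark. A spring draws it shut: 4.5 N when shut plus 90 N/m (8 to 11 N at the mark).
- grip_top (a point): centre of the grip's top face, 110 above the table; the grip can be pinched from above across its 16 mm thickness, with free space before and behind it.
- pointer (a point): tip of the thin steel pointer at the foot of the grip's +y side, level with the middle of the grip's thickness in x; axes as the filler's.
- mark: the fixed mark: a brass plate 3 thick along x, standing up 14 above the guide's +y edge, 20 long in y (from 1 to 21 past the pointer's tip). Set anew each time, so that the gate must travel 40 to 75. Origin on the guide's centre line, 52 above the table; axes are the filler's.
- mark_line (a point): the plate's middle in x, at its end beside the pointer, 8 above mark's origin; the pointer lines up when its x in this point's frame is 0.
- jar: bystander to leave alone: lidded amber glass jar, 64 dia x 100 high; origin at its underside.
- cup: bystander to leave alone: white ceramic cup, 72 dia x 65 high; origin at its underside.
- tamper: bystander to leave alone: steel coffee tamper, 56 dia x 80 high; origin at its underside.
- brush: bystander to leave alone: hand brush lying flat, 170 long; origin at its underside.
- label_roll: bystander to leave alone: paper roll standing on its flat side, 70 dia x 40 high; origin at its underside.

How it is judged:
By the outcome, as a careful person would: the job done as asked, in the order asked, and still so for the second after the job is handed in, while the arm keeps its last pose, push and grip.
It also fails if it takes over 69 s, if anything falls off the work surface, if the arm or the gripper's body presses on something with over 40 N, if the wrist force passes 120 N, or if a joint passes its speed limit or range.

## Working session

There is one attempt and no reset: what is moved stays moved. The work goes in short steps, Python scripts to look and compute and a tool call to move; the robot and the scene stay as the last step left them, time stands still between calls to the robot, and variables do not carry over. Pictures are saved under pics/ and viewed, about 8 in all and at most 12, crops included, and the job is handed in when it is done.

Besides the shell and the picture viewer there is one more tool, called after "Emit:" as name([rows], argument=value, ...), one row to a line, values as JSON. move_arm: Moves the arm, as the interface text tells. Its arguments: {"type":"object","properties":{"series":{"type":"array"},"grip":{"type":"number"},"force":{"type":"number"}},"required":["series"]}

```bash
mkdir -p pics; ls
python3 - <<'E'
from cell import monitor, imaging, outline_of
import cv2,numpy as np
s=monitor.observe();print(s)
ims={n:imaging.get_image(n) for n in("scene","top")}
for n,i in ims.items():
    cv2.imwrite(f"pics/{n}0.png",i["color"][:,:,::-1])
    print(n,{k:v for k,v in i.items() if k!="color"})
    for t in["tin_a","tin_c","filler","gate","mark","pad_near","jar","cup","tamper","brush","label_roll"]:
        print(n,t,[(round(r["p"],2),r["rect"]) for r in outline_of(n,t)])
E
```

```text
pics
{'clock': 0.0, 'joints': array([-1.28962483,  0.43522604,  0.02499981,  1.57412266, -0.01159559,
        1.13394662, -0.07512728]), 'dq': array([ 0.00130991,  0.00050155, -0.0008782 ,  0.0017435 ,  0.00089523,
        0.00013627,  0.00076812]), 'joint_efforts': array([-3.60808790e-04, -6.67847228e+01,  9.84704643e-01, -3.14456820e+01,
       -6.05943007e-02,  4.27150168e-02,  1.51003110e-04]), 'position': array([0.23390011, 0.57906735, 0.24493345]), 'ee_rot': array([-5.99291933e-01, -3.08375742e+00,  2.43660604e-03]), 'force': array([ 0.03296831, -0.36532142,  0.23617216]), 'ft_torque': array([-0.00699138, -0.00188808, -0.00609948]), 'width': 0.9975652944098011}
scene {'fx': 448.37508278469176, 'fy': 448.37508278469176, 'cx': 318.28014134632326, 'cy': 204.48270351110446, 'dist_coeffs': array([-0.04281995,  0.        ,  0.        ,  0.        ,  0.        ]), 'rvec': array([ 1.51604283,  2.15835301, -0.76799912]), 'tvec': array([ 0.11586594, -0.31728481,  1.54126008])}
scene tin_a [(0.96, [323.3, 231.9, 29.7, 26.8]), (0.89, [415.0, 209.0, 24.2, 34.6]), (0.68, [175.4, 145.8, 25.3,
[... 1068 characters left out ...]
])]
top tin_c [(0.87, [229.5, 222.3, 19.1, 19.2]), (0.86, [286.4, 165.2, 18.1, 23.2]), (0.78, [443.1, 215.7, 24.6, 18.7]), (0.32, [315.7, 228.3, 16.4, 16.2])]
top filler [(0.9, [279.5, 116.9, 131.9, 113.2])]
top gate [(0.62, [383.7, 151.4, 10.6, 38.9])]
top mark []
top pad_near [(0.87, [275.7, 114.8, 132.8, 111.9])]
top jar [(0.68, [435.6, 169.4, 24.3, 18.3]), (0.28, [444.4, 213.3, 21.9, 19.0])]
top cup [(0.71, [219.2, 178.4, 24.8, 23.2]), (0.55, [190.7, 174.3, 14.5, 52.6]), (0.27, [279.5, 229.2, 23.6, 24.0])]
top tamper [(0.62, [314.7, 229.9, 18.2, 11.8]), (0.31, [286.9, 165.9, 16.8, 21.7])]
top brush [(0.74, [189.7, 174.7, 17.7, 50.7]), (0.63, [380.7, 152.7, 20.9, 42.3])]
top label_roll []
```

Run:
```python
import cv2
a=cv2.imread("pics/top0.png")[90:290,150:490];cv2.imwrite("pics/top0c.png",cv2.resize(a,None,fx=2.35,fy=2.35,interpolation=cv2.INTER_CUBIC))
a=cv2.imread("pics/scene0.png")[110:350,130:510];cv2.imwrite("pics/scene0c.png",cv2.resize(a,None,fx=2.1,fy=2.1,interpolation=cv2.INTER_CUBIC))
```

```text
(no output)
```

View pics/top0c.png

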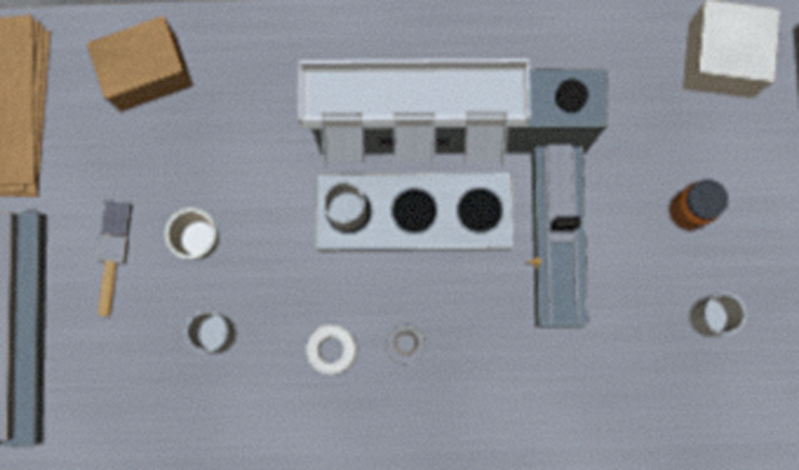

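View pics/scene0c.png

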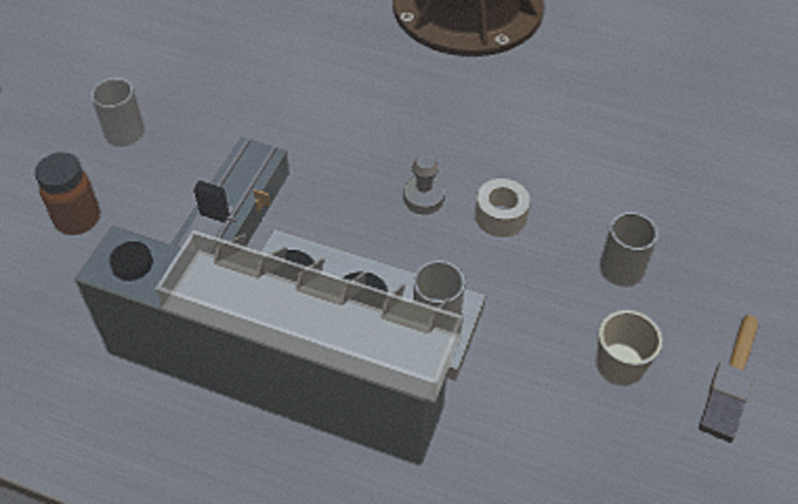

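The top view shows tin_c on the left (+y) pad, with free black pads at crop (414,210) and (480,210). The gate grip is at (566,222), the brass mark at (535,262), and the loose tins at (213,331) and (718,314). The scene view agrees. Next I'll localise these.

```bash
cat > h.py <<'E'
import numpy as np,cv2
from scipy.optimize import least_squares
from scipy.spatial.transform import Rotation as R
from cell import monitor, imaging, outline_of
def cam(n):
    s=monitor.observe(); i=imaging.get_image(n)
    K=np.array([[i["fx"],0,i["cx"]],[0,i["fy"],i["cy"]],[0,0,1]]);D=np.array(i["dist_coeffs"])
    if "mount" in i:
        T=np.eye(4);T[:3,:3]=R.from_rotvec(s["ee_rot"]).as_matrix();T[:3,3]=s["position"]
        W=np.linalg.inv(T@np.array(i["mount"]));r=cv2.Rodrigues(W[:3,:3])[0];t=W[:3,3]
    else: r,t=np.array(i["rvec"]),np.array(i["tvec"])
    return dict(K=K,D=D,r=r,t=t,im=i["color"],n=n)
def proj(c,P): return cv2.projectPoints(np.atleast_2d(np.array(P,float)),c["r"],c["t"],c["K"],c["D"])[0][:,0]
def back(c,uv,z):
    n=cv2.undistortPoints(np.array([[uv]],float),c["K"],c["D"])[0,0];Rm=cv2.Rodrigues(np.array(c["r"]))[0]
    d=Rm.T@np.array([n[0],n[1],1]);o=-Rm.T@np.array(c["t"]).ravel();return o+d*(z-o[2])/d[2]
A=np.linspace(0,2*np.pi,48,endpoint=False)
def ring(x,y,r,z): return np.c_[x+r*np.cos(A),y+r*np.sin(A),np.full(48,z)]
def cylc(c,x,y,r,z0,z1):
    h=cv2.convexHull(np.r_[proj(c,ring(x,y,r,z0)),proj(c,ring(x,y,r,z1))].astype(np.float32));m=cv2.moments(h)
    return np.array([m["m10"]/m["m00"],m["m01"]/m["m00"]])
def cen(m): v,u=np.nonzero(m);return np.array([u.mean(),v.mean()])
def fil(p,P):
    P=np.atleast_2d(P);c,s=np.cos(p[2]),np.sin(p[2]);return np.c_[p[0]+c*P[:,0]-s*P[:,1],p[1]+s*P[:,0]+c*P[:,1],P[:,2]]
def save(c,name,box=None,k=1,pts=()):
    im=c["im"][:,:,::-1].copy()
    x0,y0,x1,y1=box or (0,0,640,400);im=cv2.resize(im[y0:y1,x0:x1],None,fx=k,fy=k,interpolation=cv2.INTER_CUBIC)
    for u,v in pts: cv2.circle(im,(int((u-x0+.5)*k),int((v-y0+.5)*k)),2,(0,0,255),-1)
    cv2.imwrite("pics/"+name,im)
E
python3 - <<'E'
from h import *
T=cam("top");S=cam("scene")
mt=[r["mask"] for r in outline_of("top","tin_a")][:3];ms=[r["mask"] for r in outline_of("scene","tin_a")]
ct=[cen(m) for m in mt];cs=[cen(m) for m in ms]
for c in ct:
    x0=back(T,c,.04)[:2]
    e=[np.linalg.norm(cylc(S,*x0,.029,0,.08)-q) for q in cs];q=cs[int(np.argmin(e))]
    f=least_squares(lambda x:np.r_[cylc(T,*x,.029,0,.08)-c,cylc(S,*x,.029,0,.08)-q],x0)
    print("tin",c.round(1),q.round(1),min(e).round(1),f.x.round(4),f.fun.round(2))
g=T["im"].max(2)
n,l,st,ce=cv2.connectedComponentsWithStats((g<45).astype(np.uint8))
for i in range(1,n):
    if st[i,4]>30:print(st[i],ce[i].round(1),back(T,ce[i],.03).round(4))
hsv=cv2.cvtColor(T["im"],cv2.COLOR_RGB2HSV)
for c,nm in((T,"top"),(S,"scene")):
    hsv=cv2.cvtColor(c["im"],cv2.COLOR_RGB2HSV);m=((hsv[...,0]>10)&(hsv[...,0]<28)&(hsv[...,1]>110)&(hsv[...,2]>90)).astype(np.uint8)
    n,l,st,ce=cv2.connectedComponentsWithStats(m)
    for i in range(1,n):
        if 3<st[i,4]<200:print(nm,"brass",st[i],ce[i].round(1),back(c,ce[i],.062).round(4))
    for t in["jar","cup","tamper","brush","label_roll"]:
        o=outline_of(nm,t)
        if o: print(nm,t,round(o[0]["p"],2),back(c,cen(o[0]["mask"]),.03).round(3))
E
```

```text
tin [239.1 230.7] [428.3 228.8] 0.6 [0.437  0.3406] [ 0.04 -0.07  0.05 -0.06]
tin [296.1 177.6] [339.  245.7] 15.5 [0.5874 0.14  ] [ 2.24  7.02 -0.95  6.43]
tin [454.6 224. ] [185.8 163.4] 0.7 [ 0.4425 -0.382 ] [-0.12 -0.18 -0.03 -0.27]
[387 124  13  13 123] [392.7 130.4] [ 0.7738 -0.19    0.03  ]
[613 150  27  16 165] [627.3 157.1] [ 0.6656 -1.0419  0.03  ]
[318 171  17  17 226] [325.9 179.2] [0.6066 0.0467 0.03  ]
[346 171  17  17 227] [353.8 179. ] [ 0.605  -0.0487  0.03  ]
[167 182   2  31  46] [167.4 196.2] [0.5615 0.5927 0.03  ]
[385 183  11   5  49] [389.9 185. ] [ 0.5815 -0.1715  0.03  ]
[166 214   3  53  75] [166.7 241.3] [0.4067 0.5922 0.03  ]
[116 289  15  28  63] [125.4 300.5] [0.2098 0.733  0.03  ]
[   0  291  330  109 8985] [139.2 352.3] [0.0382 0.6838 0.03  ]
[332 335  27  10 174] [344.6 339.1] [ 0.0724 -0.0018  0.03  ]
[ 319  341   61   59 1442] [349.4 369.3] [-0.0257 -0.0149  0.03  ]
[322 342  10  13  48] [326.6 347.6] [0.0462 0.0579 0.03  ]
[145 384  28  16  83] [157.7 391.7] [-0.091   0.6209  0.03  ]
[630 392  10   8  62] [634.4 396. ] [-0.1679 -0.9951  0.03  ]
top
[... 1266 characters left out ...]
8  0.3876 0.062 ]
scene brass [519 374   1   4   4] [519.  375.5] [0.7628 0.5907 0.062 ]
scene brass [417 378   2  11  11] [417.4 383. ] [0.8472 0.3943 0.062 ]
scene brass [518 380   2   9   9] [518.1 384. ] [0.7813 0.5903 0.062 ]
scene brass [599 387   1   5   5] [599. 389.] [0.7376 0.7509 0.062 ]
scene brass [517 390   2   4   5] [517.2 391.4] [0.7971 0.5898 0.062 ]
scene brass [599 393   1   7   7] [599. 396.] [0.7524 0.7506 0.062 ]
scene brass [419 395   1   5   5] [419. 397.] [0.8733 0.4032 0.062 ]
scene jar 0.9 [ 0.59  -0.377  0.03 ]
scene cup 0.71 [ 0.544 -0.184  0.03 ]
scene tamper 0.84 [0.419 0.067 0.03 ]
scene brush 0.78 [0.579 0.49  0.03 ]
scene label_roll 0.64 [0.415 0.173 0.03 ]
```

Emit:
move_arm([
  [2.9,-3.4,-0.5,0,0,3],
  [2.9,-3.4,-0.5,0,0,3],
  [2.9,-3.4,-0.5,0,0,3],
  [2.9,-3.4,-0.5,0,0,3],
  [2.9,-3.4,-0.5,0,0,3],
  [2.9,-3.4,-0.5,0,0,3],
  [2.9,-3.4,-0.5,0,0,3],
  [0,0,0,0,0,0],
], grip=1, force=20)

```text
clock: 2.7
position: [0.4418, 0.3347, 0.2103]
ee_rot: [0.04, 3.14, -0.005]
force: [-0.1, 0.7, 0.4]
width: 0.999
```

```bash
cat >> h.py <<'E'
def st():
    s=monitor.observe();Rm=R.from_rotvec(s["ee_rot"]).as_matrix()
    print("t",round(s["clock"],2),"p",s["position"].round(4),"y ang",np.degrees(np.arctan2(Rm[1,1],Rm[0,1])).round(2),"z",Rm[:,2].round(3),"F",np.round(s["force"],1),"w",round(s["width"],3),"j",s["joints"].round(2));return s
def tinfit(cs,z0=0,x0=(0,0)):
    ob=[]
    for c in cs:
        o=outline_of(c["n"],"tin_a");best=None
        for r in o:
            q=cen(r["mask"]);d=np.linalg.norm(q-cylc(c,*x0,.029,z0,z0+.08))
            if best is None or d<best[0]:best=(d,q,r)
        if best: ob.append((c,best[1]));print(c["n"],best[1].round(1),best[2]["rect"],round(best[2]["p"],2))
    f=least_squares(lambda x:np.concatenate([cylc(c,*x,.029,z0,z0+.08)-q for c,q in ob]),x0);print("fit",f.x.round(4),f.fun.round(1));return f.x
E
python3 - <<'E'
from h import *
st();print(np.round(imaging.get_image("wrist")["mount"],3))
W=cam("wrist");tinfit([W],0,(.437,.3406))
save(W,"w1.png")
E
```

```text
t 2.7 p [0.4418 0.3347 0.2103] y ang 88.53 z [ 0.002 -0.003 -1.   ] F [-0.1  0.7  0.4] w 0.999 j [-0.77  0.35  0.03  1.8  -0.01  0.99  0.81]
[[-0.    -0.965 -0.263  0.071]
 [ 1.    -0.    -0.001  0.001]
 [ 0.001 -0.263  0.965 -0.139]
 [ 0.     0.     0.     1.   ]]
wrist [318.7 189.7] [285.5, 153.8, 63.9, 72.3] 0.59
fit [0.4348 0.3404] [-0. -0.]
```

Emit:
move_arm([
  [0,0,-3,0,0,0],
  [0,0,0,0,0,0],
  [0,0,0,0,0,0],
])

```text
clock: 3.15
position: [0.4358, 0.3426, 0.1808]
ee_rot: [-0.024, -3.14, 0.001]
force: [0.5, -0.2, 0.6]
width: 1.001
```

Run:
```python
from h import *
st();W=cam("wrist");tinfit([W],0,(.437,.3406));st()
```

```text
t 3.15 p [0.4358 0.3426 0.1808] y ang 89.13 z [-0.001 -0.001 -1.   ] F [ 0.5 -0.2  0.6] w 1.001 j [-0.78  0.39  0.02  1.83 -0.01  0.93  0.8 ]
wrist [313.5 201.7] [276.1, 160.0, 71.7, 83.0] 0.98
fit [0.4349 0.3402] [0. 0.]
t 3.25 p [0.4369 0.3426 0.1818] y ang 89.08 z [ 0.001  0.001 -1.   ] F [ 0.4 -0.7  0.5] w 1.001 j [-0.78  0.38  0.02  1.83 -0.01  0.93  0.8 ]
```

Emit:
move_arm([
  [-0.1,-0.2,-4,0,0,0],
  [0,0,-4,0,0,0],
  [0,0,-2.5,0,0,0],
  [0,0,-1.4,0,0,0],
  [0,0,0,0,0,0],
])

```text
clock: 3.75
position: [0.4354, 0.3395, 0.0608]
ee_rot: [-0.026, -3.14, 0.002]
force: [1.0, 0.2, -0.6]
width: 0.998
```

Emit:
move_arm([
  [0,0,0,0,0,0],
  [0,0,0,0,0,0],
  [0,0,0,0,0,0],
  [0,0,0,0,0,0],
  [0,0,0,0,0,0],
], grip=0.3, force=15)

```text
clock: 4.25
position: [0.4363, 0.3398, 0.0623]
ee_rot: [0.027, 3.141, 0.001]
force: [0.3, -0.2, 3.7]
width: 0.632
```

Emit:
move_arm([
  [0,0,1,0,0,0],
  [0,0,4,0,0,0],
  [0,0,4.5,0,0,0],
  [0,-2,4,0,0,0],
  [0.9,-4.8,0,0,0,0],
  [0.9,-4.8,0,0,0,0],
  [0.9,-4.8,0,0,0,0],
  [0.9,-4.8,0,0,0,0],
])

```text
clock: 5.05
position: [0.472, 0.1257, 0.1976]
ee_rot: [0.027, 3.141, 0.001]
force: [0.7, 0.1, -1.4]
width: 0.635
```

Emit:
move_arm([
  [0.9,-4.1,0,0,0,0],
  [0.9,-4,0,0,0,0],
  [0,0,0,0,0,0],
  [0,0,0,0,0,0],
])

```text
clock: 5.45
position: [0.4901, 0.0456, 0.1973]
ee_rot: [0.032, 3.141, 0.0]
force: [-0.5, 0.9, -0.3]
width: 0.638
```

Run:
```python
from h import *
st();W=cam("wrist");save(W,"w2.png",None,1.2)
for P in[(.6066,.0467,.03),(.605,-.0487,.03)]:
    print(proj(W,P).round(1))
n,l,s_,ce=cv2.connectedComponentsWithStats((W["im"].max(2)<45).astype(np.uint8))
for i in range(1,n):
    if s_[i,4]>300:print(s_[i],ce[i].round(1),back(W,ce[i],.03).round(4))
print([(r["p"],r["rect"]) for r in outline_of("wrist","tin_a")])
```

```text
t 5.45 p [0.4901 0.0456 0.1973] y ang 88.84 z [ 0.  0. -1.] F [-0.5  0.9 -0.3] w 0.638 j [-0.31  0.27  0.14  1.96 -0.05  0.91  1.4 ]
[[319.4 290.6]]
[[235.2 290.8]]
[    0   237   640   124 24150] [303.4 326.9] [0.6545 0.0271 0.03  ]
[ 411  238  137   82 3236] [467.3 259.7] [0.5718 0.2102 0.03  ]
[577 386  51  14 657] [602.  392.8] [0.7623 0.4044 0.03  ]
[(0.8, [254.6, 184.3, 122.0, 139.2])]
```

View pics/w2.png

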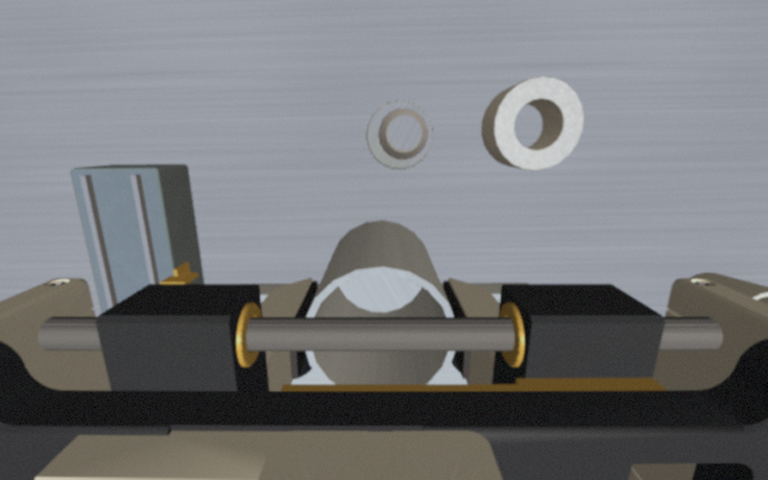

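The wrist view shows the tin held upright in the jaws. It looks back toward the robot, so the tamper, the roll and the guide's near end (top-face corners at about (60,139) and (132,139) raw) are visible, but the pads are hidden. I'll cross-check the filler pose from those guide corners.

Run:
```python
from h import *
st();W=cam("wrist");T=cam("top");S=cam("scene")
p=(.6057,-.0083,-.017)
for uv in[(60,139.5),(131.5,138.5)]:print("guide corner wrist",back(W,uv,.05).round(4))
P=[(-.17,-.19,.05),(-.17,-.12,.05),(-.055,-.087,.03),(-.055,.198,.03),(.055,-.087,.03),(0,-.04,.03),(0,.055,.03)]
print("pred",fil(p,P).round(4)[:2])
print(proj(W,fil(p,P))[:2].round(1),proj(T,fil(p,P)).round(1).tolist())
a=cv2.resize(T["im"][100:240,270:420,::-1],None,fx=4,fy=4,interpolation=cv2.INTER_CUBIC)
b=cv2.resize(W["im"][110:260,30:180,::-1],None,fx=1.3,fy=1.3)
for u,v in proj(T,fil(p,P)):cv2.circle(a,(int((u-270+.5)*4),int((v-100+.5)*4)),2,(0,0,255),-1)
c=cv2.resize(S["im"][140:300,200:360,::-1],None,fx=3.5,fy=3.5,interpolation=cv2.INTER_CUBIC)[:560]
a=a[:560,:380] if 0 else a
cv2.imwrite("pics/t3.png",a)
```

```text
t 5.55 p [0.4898 0.0476 0.197 ] y ang 89.07 z [-0.     0.001 -1.   ] F [ 0.3  0.5 -1.2] w 0.632 j [-0.32  0.27  0.14  1.96 -0.05  0.91  1.4 ]
guide corner wrist [ 0.4327 -0.189   0.05  ]
guide corner wrist [ 0.4331 -0.122   0.05  ]
pred [[ 0.4325 -0.1954  0.05  ]
 [ 0.4337 -0.1254  0.05  ]]
[[ 53.2 139.4]
 [127.9 139.2]] [[399.9, 228.1], [379.0, 228.3], [367.7, 194.9], [284.0, 195.5], [367.1, 163.2], [353.7, 179.0], [325.9, 179.2]]
```

View pics/t3.png

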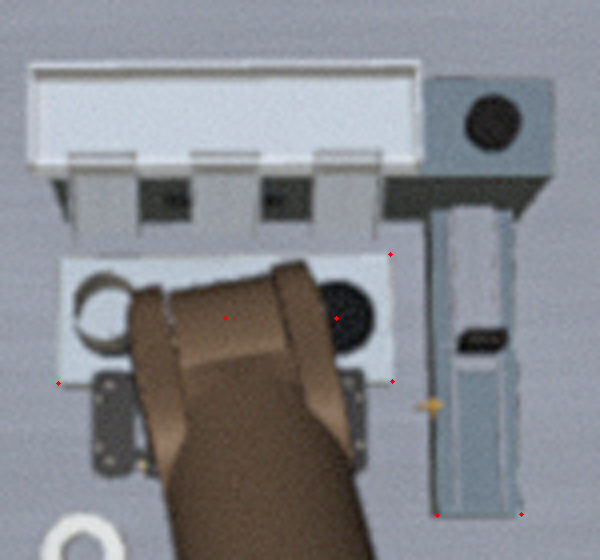

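The predicted corners (red) sit on the shelf and guide edges, and the wrist check agrees in x and within 3 mm in y. I'll place the first tin on the middle pad.

Emit:
move_arm([
  [4,0,0,0,0,0],
  [4,0,0,0,0,0],
  [3.6,0.1,0,0,0,0],
  [0,0,-3.5,0,0,0],
  [0,0,-4,0,0,0],
  [0,0,-2,0,0,0],
  [0,0,0,0,0,0],
])

```text
clock: 6.4
position: [0.6036, 0.0484, 0.0985]
ee_rot: [-0.025, -3.135, 0.001]
force: [-0.3, -0.9, -1.2]
width: 0.638
```

Emit:
move_arm([
  [0,0,-0.5,0,0,0],
  [0,0,-0.3,0,0,0],
  [0,0,-0.2,0,0,0],
  [0,0,0,0,0,0],
])

```text
clock: 6.8
position: [0.6064, 0.0477, 0.0924]
ee_rot: [0.027, 3.14, 0.0]
force: [0.8, -0.3, -1.0]
width: 0.634
```

Run:
```python
from h import *
st();st();S=cam("scene");st()
save(S,"s4.png",(190,130,370,280),4)
```

```text
t 6.8 p [0.6064 0.0477 0.0924] y ang 89.01 z [ 0.001  0.    -1.   ] F [ 0.8 -0.3 -1. ] w 0.634 j [-0.26  0.57  0.13  1.79 -0.1   0.79  1.48]
t 6.8 p [0.6064 0.0477 0.0924] y ang 89.01 z [ 0.001  0.    -1.   ] F [ 0.8 -0.3 -1. ] w 0.634 j [-0.26  0.57  0.13  1.79 -0.1   0.79  1.48]
t 6.85 p [0.6064 0.0476 0.0924] y ang 89.01 z [ 0.001  0.    -1.   ] F [ 0.4 -0.3 -0.1] w 0.629 j [-0.26  0.57  0.13  1.79 -0.1   0.79  1.48]
```

Emit:
move_arm([
  [0,0,-0.1,0,0,0],
  [0,0,0,0,0,0],
])

```text
clock: 7.05
position: [0.6066, 0.0477, 0.0922]
ee_rot: [0.027, 3.14, 0.001]
force: [-2.1, 0.2, 8.9]
width: 0.635
```

Emit:
move_arm([
  [0,0,-0.1,0,0,0],
  [0,0,0,0,0,0],
])

```text
clock: 7.25
position: [0.6067, 0.0477, 0.092]
ee_rot: [0.027, 3.14, 0.001]
force: [-6.1, -0.7, 17.8]
width: 0.635
```

Seated. I'll raise slightly to relieve the load, release to a partial opening, and lift off.

Emit:
move_arm([
  [0,0,0.15,0,0,0],
  [0,0,0,0,0,0],
])

```text
clock: 7.45
position: [0.6065, 0.0476, 0.0921]
ee_rot: [0.027, 3.14, 0.001]
force: [-3.5, 1.3, 8.5]
width: 0.636
```

Emit:
move_arm([
  [0,0,0,0,0,0],
  [0,0,0,0,0,0],
  [0,0,0,0,0,0],
  [0,0,2,0,0,0],
  [0,0,4,0,0,0],
  [0,0,4.5,0,0,0],
  [-3,-4,0,0,0,0],
  [-3,-4,0,0,0,0],
], grip=0.8)

```text
clock: 8.25
position: [0.5467, -0.0323, 0.1975]
ee_rot: [0.023, 3.138, 0.0]
force: [-0.1, -1.4, -1.1]
width: 0.8
```

Emit:
move_arm([
  [-2.2,-4.4,0,0,0,0],
  [-2.2,-4.4,0,0,0,0],
  [-2.2,-4.4,0,0,0,0],
  [-2.2,-4.4,0,0,0,0],
  [-1.6,-4.4,0,0,0,0],
  [0,-4.4,0,0,0,0],
  [0,-4.4,0,0,0,0],
  [0,-4.4,0,0,0,0],
], grip=1)

```text
clock: 9.05
position: [0.4417, -0.3862, 0.1963]
ee_rot: [0.027, 3.141, 0.0]
force: [0.8, -0.1, 0.7]
width: 0.998
```

Run:
```python
from h import *
st();T=cam("top");S=cam("scene");W=cam("wrist")
save(T,"t5.png",(270,140,420,240),5)
print("mid");tinfit([T,S],.03,(.606,.047));tinfit([T],.03,(.606,.047))
print("end");tinfit([T],.03,(.6076,.142))
print("table");tinfit([W],0,(.4425,-.382));tinfit([T,S],0,(.4425,-.382))
st()
```

```text
t 9.05 p [ 0.4417 -0.3862  0.1963] y ang 89.01 z [ 0.  0. -1.] F [ 0.8 -0.1  0.7] w 0.998 j [ 0.42  0.42  0.29  1.75 -0.14  0.99  2.32]
mid
top [325.6 177.2] [318.8, 164.2, 17.9, 25.6] 0.89
scene [302.  234.3] [291.4, 221.8, 21.7, 24.2] 0.93
fit [0.5971 0.0485] [-0.   2.4  0.4  3.8]
top [325.6 177.2] [318.8, 164.2, 17.9, 25.6] 0.89
fit [0.6051 0.0481] [-0.  0.]
end
top [295.8 177.2] [288.1, 166.6, 16.3, 21.4] 0.7
fit [0.6077 0.1465] [-0. -0.]
table
wrist [325.2 199.7] [293.5, 159.4, 61.8, 77.2] 0.63
fit [ 0.4418 -0.3836] [-0. -0.]
top [445.6 224.2] [443.9, 218.2, 6.3, 9.9] 0.65
scene [185.6 163. ] [174.0, 145.1, 25.5, 33.6] 0.94
fit [ 0.4449 -0.3679] [ 4.8 -1.   4.   1.8]
t 9.55 p [ 0.4425 -0.3833  0.1963] y ang 89.11 z [ 0.  0. -1.] F [-0.5 -0.2  0.7] w 0.999 j [ 0.41  0.42  0.29  1.75 -0.14  0.99  2.31]
```

View pics/t5.png

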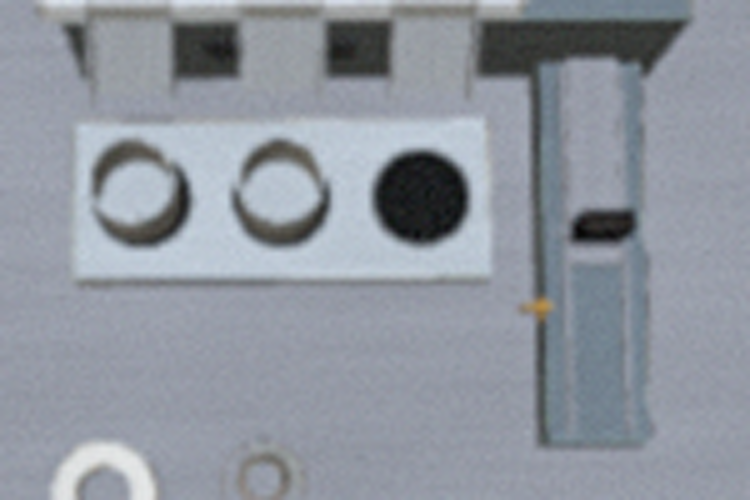

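The first tin stands upright on the middle pad, centred to within about a pixel, and tin_c is undisturbed. Now the second tin.

Emit:
move_arm([
  [0,0.1,-4,0,0,0],
  [0,0,-4,0,0,0],
  [0,0,-3,0,0,0],
  [0,0,-1.8,0,0,0],
  [0,0,-0.6,0,0,0],
  [0,0,0,0,0,0],
])

```text
clock: 10.15
position: [0.442, -0.3829, 0.0619]
ee_rot: [-0.026, -3.141, -0.001]
force: [-0.2, 0.4, 1.1]
width: 1.002
```

Emit:
move_arm([
  [0,0,0,0,0,0],
  [0,0,0,0,0,0],
  [0,0,0,0,0,0],
  [0,0,0,0,0,0],
  [0,0,0,0,0,0],
], grip=0.3, force=15)

```text
clock: 10.65
position: [0.4422, -0.3837, 0.0627]
ee_rot: [0.027, 3.141, -0.001]
force: [-0.2, 0.0, 2.6]
width: 0.642
```

Emit:
move_arm([
  [0,0,1,0,0,0],
  [0,0,4,0,0,0],
  [0,0,4.5,0,0,0],
  [0,2,4,0,0,0],
  [0.8,4.8,0,0,0,0],
  [0.8,4.8,0,0,0,0],
  [0.8,4.8,0,0,0,0],
  [0.8,4.8,0,0,0,0],
])

```text
clock: 11.45
position: [0.4739, -0.1697, 0.1981]
ee_rot: [0.028, 3.141, -0.0]
force: [0.6, -0.1, -0.8]
width: 0.637
```

Emit:
move_arm([
  [1,4.4,0,0,0,0],
  [2,4,0,0,0,0],
  [2,4,0,0,0,0],
  [4,0,0,0,0,0],
  [4,0,0,0,0,0],
  [0,0,-4,0,0,0],
  [0,0,-4,0,0,0],
  [0,0,0,0,0,0],
])

```text
clock: 12.25
position: [0.6004, -0.0472, 0.1129]
ee_rot: [-0.027, -3.132, 0.0]
force: [-1.9, 0.4, -0.4]
width: 0.64
```

Emit:
move_arm([
  [0,0,0,0,0,0],
  [0,0,0,0,0,0],
])

```text
clock: 12.45
position: [0.6053, -0.0477, 0.1197]
ee_rot: [0.028, 3.138, -0.0]
force: [-0.6, 0.0, -1.2]
width: 0.64
```

Emit:
move_arm([
  [0,0,-1.5,0,0,0],
  [0,0,-0.8,0,0,0],
  [0,0,-0.3,0,0,0],
  [0,0,0,0,0,0],
  [0,0,0,0,0,0],
])

```text
clock: 12.95
position: [0.6046, -0.0475, 0.0924]
ee_rot: [0.027, 3.14, 0.0]
force: [-1.3, -0.6, 4.5]
width: 0.643
```

Emit:
move_arm([
  [0,0,-0.1,0,0,0],
  [0,0,0,0,0,0],
])

```text
clock: 13.15
position: [0.6047, -0.0475, 0.0923]
ee_rot: [0.027, 3.14, 0.001]
force: [-5.4, 0.8, 14.9]
width: 0.639
```

Emit:
move_arm([
  [0,0,0.12,0,0,0],
  [0,0,0,0,0,0],
])

```text
clock: 13.35
position: [0.6046, -0.0475, 0.0924]
ee_rot: [0.027, 3.14, 0.0]
force: [-2.3, -0.7, 8.8]
width: 0.639
```

Emit:
move_arm([
  [0,0,0,0,0,0],
  [0,0,0,0,0,0],
  [0,0,0,0,0,0],
  [0,0,2,0,0,0],
  [0,0,4,0,0,0],
  [0,0,4.5,0,0,0],
  [-3,-2.5,1,0,0,-7],
  [-3,-2.5,1,0,0,-7],
], grip=0.8)

```text
clock: 14.15
position: [0.5444, -0.0974, 0.2177]
ee_rot: [0.414, 3.112, 0.001]
force: [0.5, -1.1, -0.1]
width: 0.796
```

Emit:
move_arm([
  [-3,-3,0,0,0,-8],
  [0,-3.4,0,0,0,-8],
  [0,0,0,0,0,-8],
  [0,0,0,0,0,-8],
  [0,0,0,0,0,-8],
  [0,0,0,0,0,-8],
  [0,0,0,0,0,-8],
  [0,0,0,0,0,-8],
])

```text
clock: 14.95
position: [0.514, -0.1614, 0.2163]
ee_rot: [-2.005, -2.418, 0.0]
force: [-0.5, 0.5, -0.4]
width: 0.799
```

Emit:
move_arm([
  [0,0,0,0,0,-8],
  [0,0,0,0,0,-4],
  [0,0,0,0,0,0],
  [0,0,0,0,0,0],
])

```text
clock: 15.35
position: [0.514, -0.1614, 0.2163]
ee_rot: [-2.238, -2.205, 0.0]
force: [-0.0, -0.1, 0.9]
width: 0.801
```

Run:
```python
from h import *
st();W=cam("wrist");T=cam("top");save(W,"w6.png",None,1.25)
print([(r["p"],r["rect"]) for r in outline_of("wrist","gate")+outline_of("wrist","mark")])
p=(.6057,-.0083,-.017)
print(proj(W,fil(p,[(-.03,-.155,.11),(-.03,-.137,.057),(-.038,-.137,.11),(-.022,-.137,.11)])).round(1))
```

```text
t 15.35 p [ 0.514  -0.1614  0.2163] y ang -0.85 z [-0. -0. -1.] F [-0.  -0.1  0.9] w 0.801 j [-0.24  0.35  0.58  1.86 -0.23  1.    0.43]
[(0.63, [354.2, 166.5, 141.9, 59.3])]
[[387.5 207.2]
 [376.8 174.7]
 [379.2 186.2]
 [398.6 186.3]]
```

View pics/w6.png

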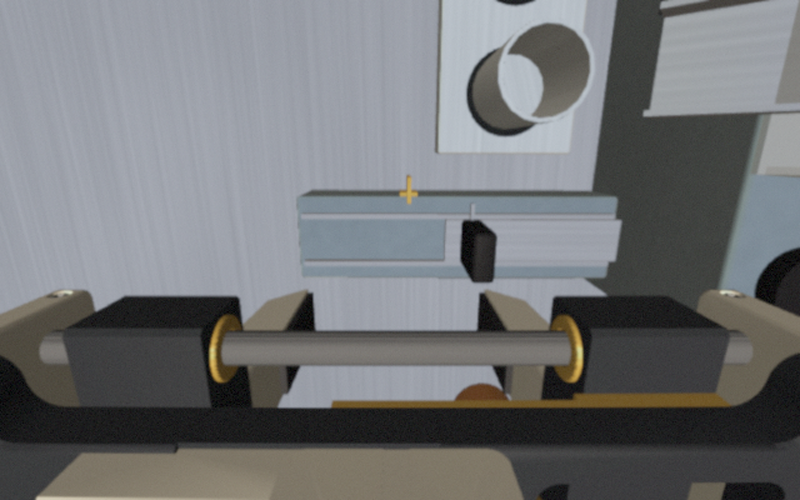

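The wrist view shows the grip top at about (480,255), the pointer at (472,212) and the brass mark at (408,190), with the near-pad tin standing. I'll work out the positions.

Run:
```python
from h import *
s=st();W=cam("wrist");p=(.6057,-.0083,-.017)
h=cv2.cvtColor(W["im"],cv2.COLOR_RGB2HSV)
m=(h[...,0]>10)&(h[...,0]<30)&(h[...,1]>110)&(h[...,2]>90);m[190:]=0;m[:,:250]=0;m[:,420:]=0
for r in range(135,172):
    u=np.nonzero(m[r])[0]
    if len(u):print(r,u.min(),u.max(),round(u.mean(),2),end=" | ")
print()
g=(W["im"].max(2)<60);g[:150]=0;g[235:]=0;g[:,:350]=0;g[:,410:]=0
for r in range(170,232,4):
    u=np.nonzero(g[r])[0]
    if len(u):print(r,u.min(),u.max(),end=" | ")
print()
for r in (163,165,167,169,171,173):print(r,W["im"][r,368:392].mean(1).astype(int))
inv=lambda X:(fil((0,0,-p[2]),[X-np.array([p[0],p[1],0])])).round(4)[0]
print("mark top",inv(back(W,(326.7,146),.066)),"mark mid",inv(back(W,(326.7,152),.060)))
```

```text
t 15.55 p [ 0.514  -0.1615  0.2165] y ang -0.94 z [ 0.  0. -1.] F [ 0.5 -0.6  0.1] w 0.798 j [-0.23  0.35  0.58  1.86 -0.23  1.    0.43]
141 326 327 326.5 | 142 326 327 326.5 | 143 326 327 326.5 | 144 326 327 326.5 | 145 326 327 326.5 | 146 326 327 326.5 | 147 326 327 326.5 | 148 326 327 326.5 | 149 326 327 326.5 | 150 326 327 326.5 | 151 326 328 327.0 | 152 325 328 326.5 | 153 320 333 326.5 | 154 320 333 326.5 | 155 320 333 326.5 | 156 325 328 326.5 | 157 326 328 327.0 | 158 326 327 326.5 | 159 326 327 326.5 | 160 326 327 326.5 | 161 326 327 326.5 | 
178 370 384 | 182 370 389 | 186 370 394 | 190 370 395 | 194 369 395 | 198 369 395 | 202 369 395 | 206 369 394 | 210 370 394 | 214 372 394 | 218 375 394 | 222 377 393 | 
163 [139 136 138 141 139 140 137 135 122 139 150 147 142 140 140 137 138 138
 140 138 138 137 138 135]
165 [139 137 141 138 140 139 140 133 126 153 163 156 144 141 136 139 138 137
 138 139 139 138 139 139]
167 [139 138 142 139 143 140 138 133 129 153 162 157 145 138 138 140 138 138
 138 138 139 137 140 139]
169 [135 136 134 136 134 136 135 126 127 155 161 154 139 133 134 135 133 135
 134 134 135 132 133 133]
171 [145 147 146 145 145 145 140 130 136 155 160 155 148 146 145 146 145 146
 144 144 145 145 143 145]
173 [164 163 163 163 161 162 157 143 139 155 163 161 162 162 160 163 160 161
 161 163 162 162 161 161]
mark top [-0.0801 -0.1085  0.066 ] mark mid [-0.0798 -0.1147  0.06  ]
```

Emit:
move_arm([
  [3,0,0,0,0,0],
  [2.95,0,0,0,0,0],
  [0,0,-4,0,0,0],
  [0,0,-4,0,0,0],
  [0,0,-3,0,0,0],
  [0,0,-1.1,0,0,0],
  [0,0,0,0,0,0],
  [0,0,0,0,0,0],
], grip=0.5)

```text
clock: 16.4
position: [0.5743, -0.1619, 0.0967]
ee_rot: [2.24, 2.201, 0.001]
force: [0.6, 0.6, 0.7]
width: 0.504
```

Emit:
move_arm([
  [0,0,0,0,0,0],
  [0,0,0,0,0,0],
  [0,0,0,0,0,0],
  [0,0,0,0,0,0],
  [0,0,0,0,0,0],
  [0,0,0,0,0,0],
], grip=0, force=45)

```text
clock: 17.0
position: [0.5736, -0.1614, 0.0958]
ee_rot: [2.241, 2.202, 0.001]
force: [-2.0, 0.9, 5.7]
width: 0.173
```

Emit:
move_arm([
  [-0.5,0,0,0,0,0],
  [-1,0.02,0,0,0,0],
  [-1,0.02,0,0,0,0],
  [-1,0.02,0,0,0,0],
  [-0.8,0.02,0,0,0,0],
  [-0.2,0,0,0,0,0],
  [0,0,0,0,0,0],
  [0,0,0,0,0,0],
])

```text
clock: 17.8
position: [0.5305, -0.1607, 0.0959]
ee_rot: [2.238, 2.2, 0.003]
force: [8.5, -0.1, -2.1]
width: 0.172
```

Run:
```python
from h import *
st();W=cam("wrist");st();save(W,"w7.png",(220,90,420,240),4)
```

```text
t 17.8 p [ 0.5305 -0.1607  0.0959] y ang -0.96 z [ 0.004 -0.001 -1.   ] F [ 8.5 -0.1 -2.1] w 0.172 j [-0.16  0.53  0.5   1.94 -0.36  0.75  0.53]
t 17.85 p [ 0.5305 -0.1607  0.0959] y ang -0.96 z [ 0.004 -0.001 -1.   ] F [ 8.1 -0.8 -3.1] w 0.174 j [-0.16  0.53  0.5   1.94 -0.36  0.75  0.53]
```

View pics/w7.png

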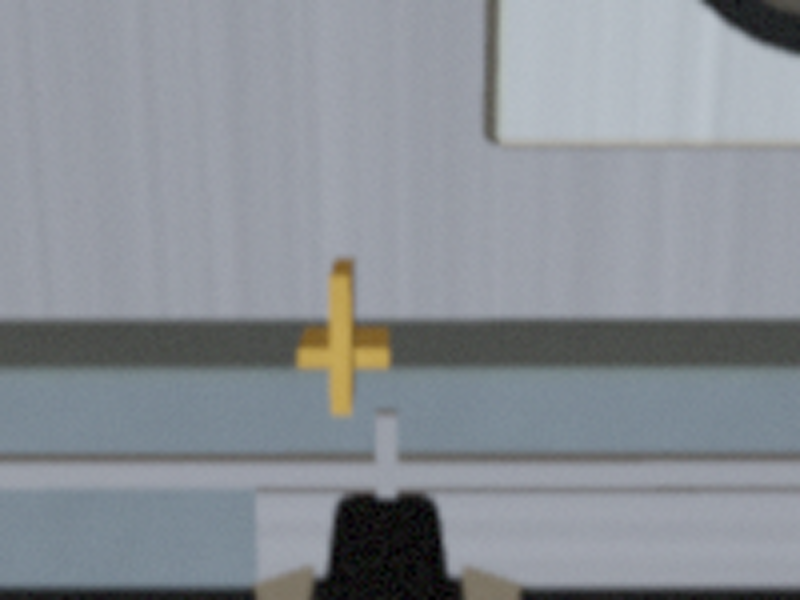

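```bash
cat >> h.py <<'E'
def gap():
    s=st();W=cam("wrist");h=cv2.cvtColor(W["im"],cv2.COLOR_RGB2HSV);p=(.6057,-.0083,-.017)
    m=(h[...,0]>10)&(h[...,0]<30)&(h[...,1]>110)&(h[...,2]>90)
    v,u=np.nonzero(m[150:178,270:360]);v+=150;u+=270
    e=v.max();k=(v>=e-7);um=u[k].mean();w=(u[k].max()-u[k].min()+1)
    g=W["im"][e+4:e+18,280:350].astype(float)  # pointer rows below the plate end
    d=np.median(g[:12].mean(2),0);d=d-np.median(d);dd=np.clip(d-8,0,None);x=np.arange(280,350)
    up=(dd*x).sum()/dd.sum();print("mark u",um,"w",w,"end row",e,"pointer u",up.round(2),"cols",x[dd>0])
    inv=lambda X:fil((0,0,-p[2]),[X-np.array([p[0],p[1],0])])[0]
    M=inv(back(W,(um,e-4),.066));
    for z in(.053,.06):
        Q=inv(back(W,(up,e+8),z));print("z",z,"mark",M.round(4),"ptr",Q.round(4),"ptr-mark mm",((Q-M)[0]*1e3).round(2))
    return W
E
python3 -c "
from h import *
gap()"
```

```text
t 17.85 p [ 0.5305 -0.1607  0.0959] y ang -0.96 z [ 0.004 -0.001 -1.   ] F [ 8.1 -0.8 -3.1] w 0.174 j [-0.16  0.53  0.5   1.94 -0.36  0.75  0.53]
mark u 305.6737588652482 w 22 end row 177 pointer u 303.79 cols [302 303 304 305 306]
z 0.053 mark [-0.0788 -0.1117  0.066 ] ptr [-0.0805 -0.1214  0.053 ] ptr-mark mm -1.65
z 0.06 mark [-0.0788 -0.1117  0.066 ] ptr [-0.0802 -0.1199  0.06  ] ptr-mark mm -1.37
```

```bash
sed -i 's/150:178,270:360/150:200,270:360/' h.py
python3 -c "
from h import *
gap()"
```

```text
t 17.9 p [ 0.5306 -0.1607  0.0959] y ang -0.96 z [ 0.004 -0.001 -1.   ] F [ 9.5 -0.4 -3.6] w 0.171 j [-0.16  0.53  0.5   1.94 -0.36  0.75  0.53]
mark u 304.8378378378378 w 5 end row 192 pointer u 316.02 cols [314 315 316 317 318]
z 0.053 mark [-0.0794 -0.1203  0.066 ] ptr [-0.073  -0.1309  0.053 ] ptr-mark mm 6.34
z 0.06 mark [-0.0794 -0.1203  0.066 ] ptr [-0.073 -0.129  0.06 ] ptr-mark mm 6.34
```

Emit:
move_arm([
  [-0.4,0.01,0,0,0,0],
  [-0.2,0,0,0,0,0],
  [0,0,0,0,0,0],
  [0,0,0,0,0,0],
  [0,0,0,0,0,0],
])

```text
clock: 18.45
position: [0.5248, -0.1606, 0.0959]
ee_rot: [2.237, 2.2, 0.003]
force: [7.2, -0.7, -3.2]
width: 0.175
```

```bash
python3 -c "
from h import *
gap();gap();st()"
```

```text
t 18.45 p [ 0.5248 -0.1606  0.0959] y ang -0.95 z [ 0.004 -0.001 -1.   ] F [ 7.2 -0.7 -3.2] w 0.175 j [-0.16  0.52  0.5   1.96 -0.36  0.75  0.53]
mark u 314.5483870967742 w 4 end row 192 pointer u 316.11 cols [314 315 316 317 318 319]
z 0.053 mark [-0.0797 -0.1203  0.066 ] ptr [-0.0788 -0.1309  0.053 ] ptr-mark mm 0.9
z 0.06 mark [-0.0797 -0.1203  0.066 ] ptr [-0.0788 -0.129   0.06  ] ptr-mark mm 0.89
t 18.5 p [ 0.5247 -0.1606  0.0959] y ang -0.95 z [ 0.004 -0.001 -1.   ] F [ 9.1 -0.6 -3.6] w 0.174 j [-0.16  0.52  0.5   1.96 -0.36  0.75  0.53]
mark u 314.5483870967742 w 4 end row 192 pointer u 316.1 cols [314 315 316 317 318 319]
z 0.053 mark [-0.0797 -0.1203  0.066 ] ptr [-0.0788 -0.1309  0.053 ] ptr-mark mm 0.89
z 0.06 mark [-0.0797 -0.1203  0.066 ] ptr [-0.0788 -0.129   0.06  ] ptr-mark mm 0.89
t 18.55 p [ 0.5248 -0.1606  0.0959] y ang -0.95 z [ 0.004 -0.001 -1.   ] F [ 8.7 -0.7 -4. ] w 0.171 j [-0.16  0.52  0.5   1.96 -0.36  0.75  0.53]
```

Emit:
move_arm([
  [-0.1,0,0,0,0,0],
  [0,0,0,0,0,0],
  [0,0,0,0,0,0],
  [0,0,0,0,0,0],
])

```text
clock: 18.95
position: [0.5238, -0.1606, 0.0959]
ee_rot: [2.237, 2.2, 0.003]
force: [8.5, 0.0, -4.1]
width: 0.172
```

```bash
python3 -c "
from h import *
W=gap();a=W['im'][140:230,270:360,::-1]
T=cam('top');b=T['im'][140:240,270:420,::-1]
cv2.imwrite('pics/f8.png',np.hstack([cv2.resize(a,(360,360),interpolation=2),cv2.resize(b,(540//1-100,360),interpolation=2)]))
S=cam('scene')
st()"
```

```text
t 18.95 p [ 0.5238 -0.1606  0.0959] y ang -0.95 z [ 0.004 -0.001 -1.   ] F [ 8.5  0.  -4.1] w 0.172 j [-0.16  0.52  0.5   1.96 -0.36  0.75  0.53]
mark u 316.5 w 4 end row 192 pointer u 316.11 cols [314 315 316 317 318 319]
z 0.053 mark [-0.0795 -0.1203  0.066 ] ptr [-0.0797 -0.1309  0.053 ] ptr-mark mm -0.21
z 0.06 mark [-0.0795 -0.1203  0.066 ] ptr [-0.0797 -0.129   0.06  ] ptr-mark mm -0.22
t 19.1 p [ 0.5238 -0.1606  0.0959] y ang -0.95 z [ 0.004 -0.001 -1.   ] F [ 8.4 -0.2 -3.3] w 0.173 j [-0.16  0.52  0.5   1.96 -0.36  0.75  0.53]
```

View pics/f8.png

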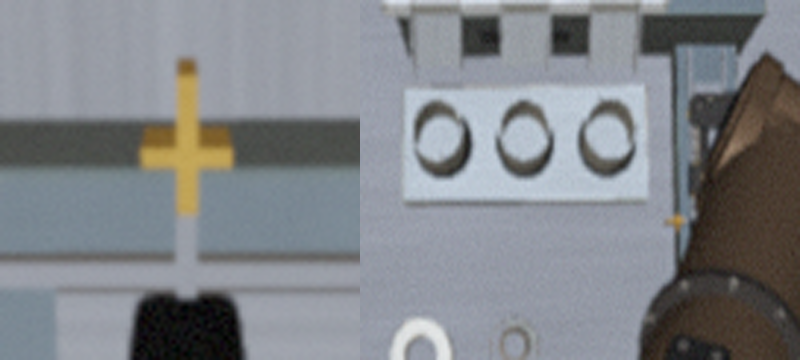

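The pointer is aligned with the brass plate (both centred at crop column 187), and the three tins stand in a straight, evenly spaced row. I'm handing in now, still holding the grip.

```bash
python3 -c "
from h import *
from cell import workorder
st();print(workorder.sign_off())"
```

```text
t 19.1 p [ 0.5238 -0.1606  0.0959] y ang -0.95 z [ 0.004 -0.001 -1.   ] F [ 8.4 -0.2 -3.3] w 0.173 j [-0.16  0.52  0.5   1.96 -0.36  0.75  0.53]
the job is handed in; nothing more can be done
None
```

Both empty tins now stand upright on the middle and near pads. The gate is pulled about 50 mm to the brass mark, and the gripper is still holding it there at 45 N. I handed in at 19.1 s.

- **Gate:** the last wrist image put the pointer 0.2 mm from the mark. The hold was steady, with about 8.4 N on the wrist against the spring.
- **Tins:** the last top view shows all three in an even row, with tin_c, the roll and the tamper where they were. The jar, cup and brush were outside that view and not checked again. I did not measure the final centring of the tin on the near pad. The middle one measured 1–2 mm from its pad centre in the top view.
- **Checks that disagreed:**
  - The combined top and scene fit for the middle tin was about 9 mm off in x. I set it aside because the hopper hides part of that tin in the scene view.
  - The top-only fit for tin_c was about 5 mm off in y. I put this down to a partial outline, since tin_c looks centred in the picture.
  - Wrist and top estimates of the guide's corner differed by 3–6 mm in y.

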